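Fit the upper tier on the buffet stand

ROBOT

A 6-joint arm with a two-finger parallel gripper is mounted at the origin on the work surface. World frame = base frame: x ahead of the robot, y to its left, z up, the work surface at z = 0. Lengths are in mm, angles in degrees, forces in N, time in s.
With the tool pointing down it reaches from about 325 to 775 mm from the base axis. Payload 5.5 kg.
Tool frame: the origin (TCP) lies on the centre line of the jaws, within the pads' length; the fingertips stand 19 mm ahead of it and the grasp point (between the pads) is the TCP; x points along the fingers, y is the direction in which the jaws open and shut, and the axes are right-handed (so a half turn about x gives the same grasp; the last joint's range is limited). The gripper opens to 88 mm and grips with 3 to 60 N. Pads are 20 mm wide; open, the fingers measure 115 mm over their backs; the gripper's body (75 mm by 178 mm) begins 61 mm behind the grasp point.
Start: joints at [-3.249, 5.22, 70.514, -0, 104.267, -3.249], TCP at [600.014, -0.003, 241.631] pointing down, gripper open.
Joint ranges: [-164.24, 164.24], [-49.07, 125.15], [9.68, 141.18], [-86.29, 266.29], [3.28, 154.24], [-151.56, 151.56]. Speed limits (degrees/s): [147.25, 147.25, 172.46, 180, 180, 180].

INTERFACE

Orientations are given as a 3x3 rotation matrix whose columns are the frame's x, y, z axes.
In Python, from bench import get_obs, viewer, env, nets gives the robot as it stands.
- The arm moves only by the tool carry_out, never from a script. Its argument "moves" is a list of rows, each a list of 7 numbers: the finger opening in m, from 0 to 0.0878, then the shift along the tool's x, y, z in m, then the turn, a rotation vector about the tool's x, y, z in degrees. A call has 1 to 12 rows; each row shifts and turns the commanded pose from where the row before left it, along the tool's axes as they then stand; what a row does not reach is not made up. A row lasts 1/10 s, in which the tool goes at most 50 mm and 8.59 degrees, less where a joint would pass 70% of its speed; a pose out of reach is approached as far as the arm can. A call with a gripper value outside its range is refused whole. The fingers move at their own pace and stop on an object; "force" is the grip in N (left out, the last holds). Time passes only in rows, so rows that do not move let the fingers close. It gives the time, the measured TCP pose, the force and the opening at its end, in the units of the state.
- get_obs(): the state, without advancing time (a new reading comes with each control period).
- viewer.get_image(name): name is "scene" or "side" or "wrist"; returns a dict with "frame" (480x640x3 uint8, blue, green, red), "fx", "fy", "cx", "cy" (pixels), "world_from_camera" (4x4, takes a point from camera to world coordinates). Camera axes: x right, y down, z forward; pixel columns grow to the right and rows downward; lengths in mm; the calibration is good to about 2 mm. The wrist camera is an equidistant fisheye: a pixel r from the principal point sees the ray r / f radians off the axis. A picture is of the moment at which its call begins. There is no depth.
- env.sign_off(): hands the job in, once; it reports no verdict.
Trained networks look in the newest picture that a camera, given by its name, has taken for a name from the list of things; names that differ only in an ending like _2 or _b are one class to them, and where a whole thing is asked for, a point or a joint stands for the part that bears it (a point fixed in the world has none). Each returns a list of dicts, best first, with "conf" (0 to 1); they miss things now and then, are a little off and sometimes report something else, mostly with a low value. They report only what shows in the picture. A call takes as long as a camera call.
- nets.recognise(camera, target): "bbox" ([left, top, width, height] in pixels, round what is visible of it).
The state is a dict: "clock": time; "qpos": joint angles; "joint_vel": joint speeds; "joint_torque": joint torques, N m; "tool_pos": TCP position; "tool_rot": TCP orientation; "wrist_force": force on the tool from outside, world axes, zero at the start; "ft_torque": the same for the moment, N m; "grip_width": finger opening in mm.
Only numpy, scipy, OpenCV 4.12 (cv2) and the standard library are available. Lean on these libraries where they do the work, as an engineer would, in place of code of your own. Each camera call takes 0.05 s, during which the arm holds its last target. There are 200 camera calls.

TASK

Pick up the upper tier of the buffet stand, which has a carrying handle, and fit it on the stand: all four corner holes over the four posts, the board lying level and fully home on all four brass collars. The posts are a little loose and lean, so coax the tier down gently without hammering on them, and keep hold of it until it is home rather than dropping it. Then let go, with the other things on the table still standing in their places.

Things in the scene. Friction and masses are not known exactly. Their poses are not given: they have to be found in the camera images.
- stand: Lower part of a two-tier buffet stand, fixed: a dark wooden board 230 x 180 mm (x, y), top face 20 mm above the table, a loose-footed steel post at each corner; small white plates and blue dishes on it stay below 55 mm. Origin: centre of the underside, on the table; z up; x along the long side. Post feet at (+-88, +-63) mm on the board.
- seat (a point): Point of the stand on its middle axis, 95 mm above the table, level with the tops of the four brass collars (18 mm diameter, one fixed on each post) on which the tier rests. 22 mm of post stand above each collar: 10 mm diameter, tips 117 mm above the table, a 1.5 mm high chamfer at the tip down to a flat end 7.2 mm across. Axes as stand.
- foot (a point): Foot of the post at (+88, +63) mm, 20 mm above the table. Every post rocks about its foot, any way, up to 0.052 rad, and starts leaning at random: tip up to 4.4 mm off in x and in y, each post its own way (no pose here shows the lean). A sideways push of about 0.5 N at the tip moves it and it stays where left.
- tray: The upper tier, lying on the table: a pale wooden board 200 x 150 mm (x, y), 10 mm thick, with a plain 13 mm hole through each corner at (+-88, +-63) mm, a rim 10 mm high and 4 mm thick along its edges and a carrying handle over its middle. Origin: centre of the underside; z up; x along the long side. 0.3 to 0.5 kg. It fits either way round (half turn).
- handle (a point): Middle of the tier's carrying handle: a dark wooden bar 124 mm long (tray x), 14 mm wide (tray y), 14 mm high, its centre 72 mm above the board's underside, on two steel rods 8 mm thick at x = +-50 mm. The tier balances about it. Axes as tray.
- plates: Stack of white dinner plates, 230 mm diameter, 53 mm high, on the right. Origin: centre of the underside. Leave standing.
- apple_bowl: White bowl of apples, 170 mm diameter, about 130 mm high, on the right. Origin: centre of the underside. Leave standing.
- oil: Green oil bottle with a black cap, 60 mm diameter, 170 mm high, at the far side. Origin: centre of the underside. Leave standing.
- cutlery: Blue holder with upright knives and forks, 110 x 90 mm, 158 mm high, at the far side. Origin: centre of the underside. Leave standing.
- mill: Dark wooden pepper mill, 52 mm diameter, 124 mm high, near the robot in the middle. Origin: centre of the underside. Leave standing.
- mustard: Mustard jar with a yellow cap, 60 mm diameter, 85 mm high, in the middle of the far side. Origin: centre of the underside. Leave standing.

How it is judged (in metres and radians):
On the way, in this order (a step that is already met when the one before it is completed fails the run):
1. the tier is lifted clear of the table in the gripper (height (world z) of tray above 0.06 m and contact force between the fingers and tray above 2 N), for 0.2 s.
2. the tier is home on the four collars, level, while the gripper still has hold of it (z of tray in the frame of stand between 0.092 and 0.0975 m and angle between tray's own z axis and vertical below 0.025 rad and horizontal distance between tray and stand below 0.01 m and contact force between the fingers and tray above 2 N), for 0.1 s.
At the end, for the whole second after the job is handed in: The tier lies on the four collars with a post through every corner hole: its underside 95 mm (within 2 mm) above the stand's underside, level within 0.02 rad, centred on the stand within 10 mm and square to it within 0.08 rad (either way round), at rest and released (z of tray in the frame of stand between 0.0925 and 0.097 m and angle between tray's own z axis and vertical below 0.02 rad and horizontal distance between tray and stand below 0.01 m and angle between the x axis of tray and the x axis of stand, either way round below 0.08 rad and linear speed of tray below 0.02 m/s and contact force between the fingers and tray below 0.1 N); the robot touches nothing.
It fails at once if the tier is driven or dropped hard onto the stand (over 60 N) (contact force between tray and stand above 60 N).
It fails at once if a neighbour is pushed more than 25 mm from its place (distance of any of plates, apple_bowl, oil, cutlery, mill, mustard from where it was at the start of the episode above 0.025 m).
It fails at once if a neighbour is tipped over (angle between any of mill, mustard, cutlery, apple_bowl, oil, plates's own z axis and vertical above 0.5 rad).
It also fails if it takes over 72 s, if anything falls off the work surface, if the arm or the gripper's body presses on something with over 40 N, if the wrist force passes 120 N, or if a joint passes its speed limit or range.

## Working session

There is one attempt and no reset: what is moved stays moved. The work goes in short steps, Python scripts to look and compute and a tool call to move; the robot and the scene stay as the last step left them, time stands still between calls to the robot, and variables do not carry over. Pictures are saved under pics/ and viewed, about 8 in all and at most 12, crops included, and the job is handed in when it is done.

Besides the shell and the picture viewer there is one more tool, called after "Emit:" in YAML: its name, and indented under it one key for each argument. carry_out: Moves the arm, as the interface text tells. Its arguments: {"type":"object","properties":{"moves":{"type":"array"},"force":{"type":"number"}},"required":["moves"]}

```bash
mkdir -p pics; ls; python3 - <<'E'
from bench import get_obs, viewer, env, nets
import cv2,numpy as np
np.set_printoptions(suppress=True,precision=3)
o=get_obs();print(o)
fr=[]
for c in("scene","side"):
    im=viewer.get_image(c);print(c,im["fx"],im["fy"],im["cx"],im["cy"],im["world_from_camera"])
    cv2.imwrite(f"pics/{c}0.png",im["frame"])
    for t in("tray","handle","stand","mill","mustard"):
        print(c,t,[(np.round(d["bbox"]),round(d["conf"],2)) for d in nets.recognise(c,t)[:2]])
E
```

```text
pics
{'clock': 0.0, 'qpos': array([ -3.248,   5.262,  70.58 ,  -0.001, 104.268,  -3.247]), 'joint_vel': array([-0.065,  0.048,  0.029, -0.054, -0.014, -0.041]), 'joint_torque': array([ -0.   , -44.645, -40.645,   0.07 ,   0.029,  -0.   ]), 'tool_pos': array([599.734,   0.011, 240.532]), 'tool_rot': array([[-0.002,  1.   , -0.   ],
       [ 0.   , -0.   , -1.   ],
       [-1.   , -0.002, -0.   ]]), 'wrist_force': array([0.227, 0.945, 0.605]), 'ft_torque': array([-0.01 , -0.032,  0.007]), 'grip_width': 87.81967076903688}
scene 522.2279521604383 522.2279521604383 313.194043977896 238.6062775242643 [[  -0.842    0.329   -0.427 1052.765]
 [   0.539    0.518   -0.664  610.732]
 [   0.003   -0.789   -0.614  766.293]
 [   0.       0.       0.       1.   ]]
scene tray [(array([369., 298., 136., 100.]), 0.77)]
scene handle [(array([373., 297., 129., 100.]), 0.92), (array([272., 187., 113.,  82.]), 0.39)]
scene stand [(array([272., 181., 112.,  87.]), 0.85)]
scene mill [(array([403., 225.,  29.,  56.]), 0.8)]
scene mustard [(array([283., 294.,  36.,  46.]), 0.86)]
side 530.9439951811604 530.9439951811604 323.56478673843674 251.58480108025907 [[    0.938    -0.222     0.266   262.705]
 [   -0.346    -0.55      0.76  -1037.061]
 [   -0.023    -0.805    -0.592   776.119]
 [    0.        0.        0.        1.   ]]
side tray [(array([212., 188.,  87.,  51.]), 0.64)]
side handle [(array([211., 184.,  90.,  52.]), 0.85)]
side stand [(array([244., 246., 114.,  91.]), 0.66)]
side mill [(array([216., 219.,  25.,  51.]), 0.9)]
side mustard [(array([337., 197.,  26.,  40.]), 0.77)]
```

View pics/scene0.png

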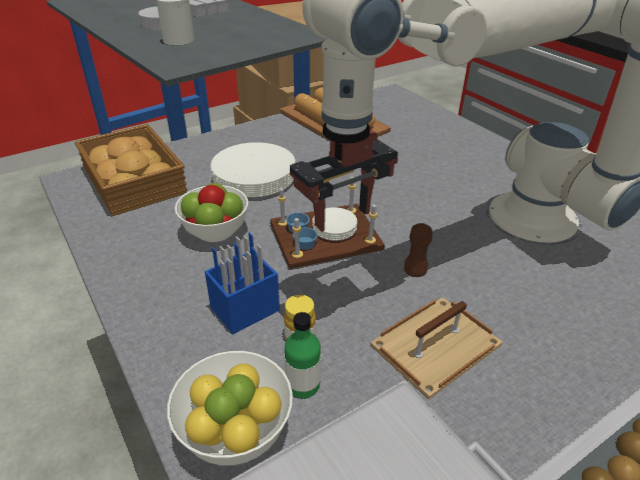

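View pics/side0.png

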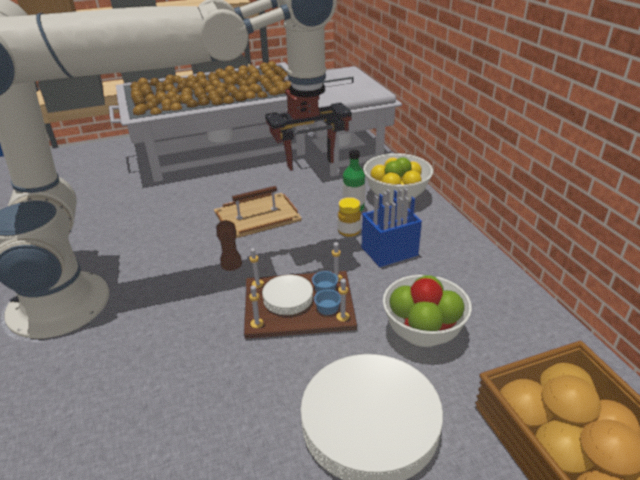

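```bash
cat > h.py <<'E'
import numpy as np,cv2
from bench import get_obs, viewer, env, nets
from scipy.optimize import least_squares
np.set_printoptions(suppress=True,precision=2)
def shot(c,name=None):
    im=viewer.get_image(c)
    if name: cv2.imwrite(f"pics/{name}.png",im["frame"])
    np.save(f"pics/{c}.npy",np.r_[im["fx"],im["cx"],im["cy"],np.array(im["world_from_camera"]).ravel()])
    return im
def cal(c):
    a=np.load(f"pics/{c}.npy");return a[0],a[1],a[2],a[3:].reshape(4,4)
def ray(c,uv):
    f,cx,cy,T=cal(c) if isinstance(c,str) else c
    d=(np.array(uv,float)-[cx,cy])/f
    if c=="wrist":
        t=np.hypot(*d);v=np.r_[d/t*np.sin(t),np.cos(t)]
    else: v=np.r_[d,1]
    v=T[:3,:3]@v;return T[:3,3],v/np.linalg.norm(v)
def onz(c,uv,z):
    o,v=ray(c,uv);return o+v*(z-o[2])/v[2]
def proj(c,P):
    f,cx,cy,T=cal(c)
    p=(np.atleast_2d(P)-T[:3,3])@T[:3,:3]
    if c=="wrist":
        r=np.hypot(p[:,0],p[:,1]);t=np.arctan2(r,p[:,2]);q=p[:,:2]*(t/r)[:,None]
    else: q=p[:,:2]/p[:,2:]
    return f*q+[cx,cy]
def pose(x,y,yaw,P):
    c,s=np.cos(yaw),np.sin(yaw);P=np.array(P,float)
    return np.c_[x+c*P[:,0]-s*P[:,1],y+s*P[:,0]+c*P[:,1],P[:,2]]
def fit(obs,x0):  # obs: list of (cam, P3list, uvlist)
    def r(p): return np.concatenate([(proj(c,pose(*p,P))-uv).ravel() for c,P,uv in obs])
    s=least_squares(r,x0,loss="soft_l1");return s.x,r(s.x)
E
python3 - <<'E'
from h import *
shot("scene");shot("side")
for uv in [(373,344),(440,299),(501,344),(432,391)]: print("tray",onz("scene",uv,20))
for uv in [(418,331),(466,308)]: print("handle sc",onz("scene",uv,75))
for uv in [(234,197),(276,190)]: print("handle si",onz("side",uv,75))
for uv in [(246,334),(355,327),(350,274),(247,281)]: print("stand",onz("side",uv,20))
for uv in [(272,212),(290,262),(383,242)]: print("stand sc",onz("scene",uv,20))
for uv in [(282,197),(296,222),(373,210),(351,186)]: print("tips sc",onz("scene",uv,117))
for uv in [(253,252),(254,285),(343,282),(336,244)]: print("tips si",onz("side",uv,117))
for c in("scene","side"):
  for t in ("plates","apple_bowl","oil","cutlery","mill","mustard"):
    for d in nets.recognise(c,t)[:1]:
        b=d["bbox"];print(c,t,onz(c,(b[0]+b[2]/2,b[1]+b[3]*.9),0)[:2],round(d["conf"],2))
E
```

```text
tray [611.48 130.25  20.  ]
tray [424.15 109.58  20.  ]
tray [411.58 257.52  20.  ]
tray [590.5  265.67  20.  ]
handle sc [559.06 184.71  75.  ]
handle sc [446.49 189.66  75.  ]
handle si [443.45 176.2   75.  ]
handle si [555.46 169.31  75.  ]
stand [ 362.48 -268.73   20.  ]
stand [ 572.04 -330.37   20.  ]
stand [ 627.86 -169.6    20.  ]
stand [ 403.71 -106.65   20.  ]
stand sc [ 562.14 -342.26   20.  ]
stand sc [ 622.01 -153.11   20.  ]
stand sc [404.48 -99.18  20.  ]
tips sc [ 578.17 -257.95  117.  ]
tips sc [ 601.04 -159.03  117.  ]
tips sc [ 436.37 -107.14  117.  ]
tips sc [ 419.39 -212.28  117.  ]
tips si [ 420.14 -136.74  117.  ]
tips si [ 395.41 -243.03  117.  ]
tips si [ 558.92 -298.71  117.  ]
tips si [ 592.45 -175.39  117.  ]
scene plates [ 540.51 -484.46] 0.92
scene apple_bowl [ 722.92 -363.66] 0.74
scene oil [763.52 133.02] 0.9
scene cutlery [784.85 -66.43] 0.96
scene mustard [705.73  26.56] 0.92
side plates [ 478.72 -610.47] 0.72
side apple_bowl [ 705.43 -391.97] 0.74
side oil [768.63 136.95] 0.91
side cutlery [ 744.63 -134.33] 0.8
side mill [381.22  -6.36] 0.95
side mustard [707.85  22.22] 0.85
```

Emit:
carry_out:
  moves:
    - [0.0878,0,-0.018,-0.037,0,0,0]
    - [0.0878,0,-0.018,-0.037,0,0,0]
    - [0.0878,0,-0.018,-0.037,0,0,0]
    - [0.0878,0,-0.018,-0.037,0,0,0]
    - [0.0878,0,-0.018,-0.037,0,0,0]
    - [0.0878,0,0,0,8.5,0,0]
    - [0.0878,0,0,0,8.5,0,0]
    - [0.0878,0,0,0,8.5,0,0]
    - [0.0878,0,0,0,8.5,0,0]
    - [0.0878,0,0,0,8.5,0,0]
    - [0.0878,0,0,0,8.5,0,0]
    - [0.0878,0,0,0,8.5,0,0]

```text
clock: 2.5
tool_pos: [510.0, 185.0, 241.7]
tool_rot: [[0.0, 0.502, -0.865], [0.0, -0.865, -0.502], [-1.0, 0.0, -0.0]]
wrist_force: [-0.7, -0.5, 0.4]
grip_width: 87.8
```

Emit:
carry_out:
  moves:
    - [0.0878,0,0,0,8.5,0,0]
    - [0.0878,0,0,0,8.5,0,0]
    - [0.0878,0,0,0,8.5,0,0]
    - [0.0878,0,0,0,5,0,0]
    - [0.0878,0,0,0,0,0,0]
    - [0.0878,0,0,0,0,0,0]

```text
clock: 3.1
tool_pos: [510.0, 185.0, 241.7]
tool_rot: [[0.0, 0.002, -1.0], [0.0, -1.0, -0.002], [-1.0, -0.0, -0.0]]
wrist_force: [0.0, -0.4, 0.0]
grip_width: 87.8
```

```bash
python3 - <<'E'
from h import *
o=get_obs();print(o["clock"],o["tool_pos"],o["tool_rot"],o["wrist_force"])
im=shot("wrist","w1");print(cal("wrist"))
for t in("tray","handle"):print([(np.round(d["bbox"]),round(d["conf"],2)) for d in nets.recognise("wrist",t)[:2]])
E
```

```text
3.1 [510.01 185.   241.69] [[ 0.  0. -1.]
 [ 0. -1. -0.]
 [-1. -0. -0.]] [ 0.03 -0.45  0.02]
(np.float64(371.64829954431775), np.float64(324.9293072649992), np.float64(243.18520440968788), array([[  0.  ,  -0.96,  -0.29, 590.03],
       [ -1.  ,  -0.  ,   0.  , 185.32],
       [ -0.  ,   0.29,  -0.96, 385.84],
       [  0.  ,   0.  ,   0.  ,   1.  ]]))
[(array([246., 122., 157., 192.]), 0.85)]
[(array([247., 122., 155., 190.]), 0.64)]
```

View pics/w1.png

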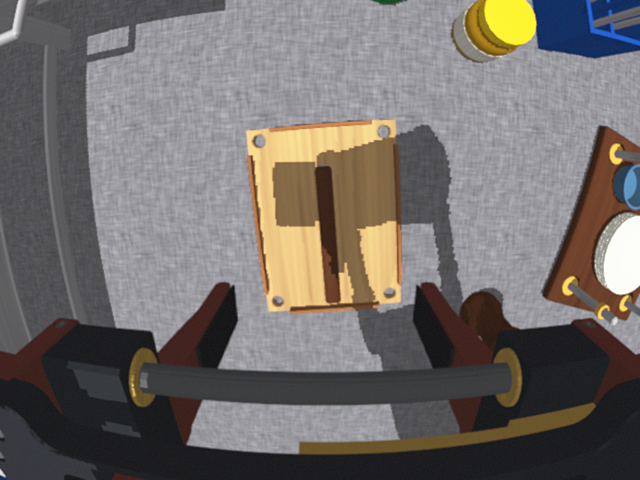

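```bash
python3 - <<'E'
from h import *
P=[(88,63,10),(88,-63,10),(-88,63,10),(-88,-63,10)]
uv=np.array([(259,141),(384,131),(278,301),(389,293)],float)
for u in uv: print(onz("wrist",u,10))
print(fit([("wrist",P,uv)],[510,190,0]))
print(onz("wrist",(323,167),79),onz("wrist",(333,302),79))
E
```

```text
[582.97 252.1   10.  ]
[593.15 126.29  10.  ]
[407.11 238.14  10.  ]
[417.02 113.49  10.  ]
(array([500.09, 182.48,   0.08]), array([ 0.01,  0.01, -0.18,  0.44, -0.32, -0.3 ,  0.55, -0.17]))
[561.92 187.08  79.  ] [440.07 177.91  79.  ]
```

Emit:
carry_out:
  moves:
    - [0.0878,0,0.0025,0.01,0,0,0]
    - [0.0878,0,0,0,-4.6,0,0]
    - [0.0878,0.03,0,0,0,0,0]
    - [0.0878,0.03,0,0,0,0,0]
    - [0.0878,0.03,0,0,0,0,0]
    - [0.0878,0.03,0,0,0,0,0]
    - [0.0878,0.03,0,0,0,0,0]
    - [0.0878,0.0195,0,0,0,0,0]
    - [0.0878,0,0,0,0,0,0]
    - [0.0,0,0,0,0,0,0]
    - [0.0,0,0,0,0,0,0]
    - [0.0,0,0,0,0,0,0]
  force: 40

```text
clock: 4.45
tool_pos: [500.9, 182.8, 74.1]
tool_rot: [[0.003, 0.08, -0.997], [0.001, -0.997, -0.08], [-1.0, -0.001, -0.003]]
wrist_force: [0.7, -0.3, -0.3]
grip_width: 67.0
```

Emit:
carry_out:
  moves:
    - [0.0,0,0,0,0,0,0]
    - [0.0,0,0,0,0,0,0]
    - [0.0,0,0,0,0,0,0]
    - [0.0,0,0,0,0,0,0]

```text
clock: 4.85
tool_pos: [500.0, 182.5, 72.2]
tool_rot: [[-0.0, 0.08, -0.997], [-0.0, -0.997, -0.08], [-1.0, 0.0, 0.0]]
wrist_force: [0.1, -0.2, 0.4]
grip_width: 35.7
```

Emit:
carry_out:
  moves:
    - [0.0,0,0,0,0,0,0]
    - [0.0,0,0,0,0,0,0]
    - [0.0,0,0,0,0,0,0]
    - [0.0,0,0,0,0,0,0]
    - [0.0,0,0,0,0,0,0]

```text
clock: 5.35
tool_pos: [500.0, 182.4, 72.1]
tool_rot: [[-0.0, 0.08, -0.997], [-0.0, -0.997, -0.08], [-1.0, 0.0, 0.0]]
wrist_force: [0.4, -0.1, -0.2]
grip_width: 14.0
```

Emit:
carry_out:
  moves:
    - [0.0,-0.01,0,0,0,0,0]
    - [0.0,-0.02,0,0,0,0,0]
    - [0.0,-0.03,0,0,0,0,0]
    - [0.0,-0.03,0,0,0,0,0]
    - [0.0,-0.03,0,0,0,0,0]
    - [0.0,-0.03,0,0,0,0,0]
    - [0.0,-0.03,0,0,0,0,0]
    - [0.0,-0.01,0,0,0,0,0]
    - [0.0,0,0,0,0,0,0]
    - [0.0,0,0,0,0,0,0]
    - [0.0,0,0,0,0,0,0]

```text
clock: 6.45
tool_pos: [499.4, 182.3, 259.6]
tool_rot: [[-0.004, 0.08, -0.997], [-0.001, -0.997, -0.08], [-1.0, 0.001, 0.004]]
wrist_force: [0.0, 0.6, -4.2]
grip_width: 13.7
```

```bash
python3 - <<'E'
from h import *
o=get_obs();print(o["clock"],o["tool_pos"],o["tool_rot"],o["wrist_force"],o["ft_torque"],o["qpos"],o["grip_width"])
im=shot("scene");shot("side")
a=cv2.imread  # keep
w=shot("wrist","w2")["frame"]
s=im["frame"][120:290,240:420]
s=cv2.resize(s,(720,680));cv2.imwrite("pics/sc2.png",cv2.resize(im["frame"][150:285,255:435],(800,600),interpolation=cv2.INTER_CUBIC))
si=viewer.get_image("side")["frame"];cv2.imwrite("pics/si2.png",cv2.resize(si[230:350,225:385],(800,600),interpolation=cv2.INTER_CUBIC))
E
```

```text
6.45 [499.45 182.35 259.64] [[-0.    0.08 -1.  ]
 [-0.   -1.   -0.08]
 [-1.    0.    0.  ]] [ 0.01  0.56 -4.17] [ 0.03  0.11 -0.02] [ 16.39  -4.86  78.79  -0.   106.3  101.79] 13.706585440983565
```

View pics/sc2.png

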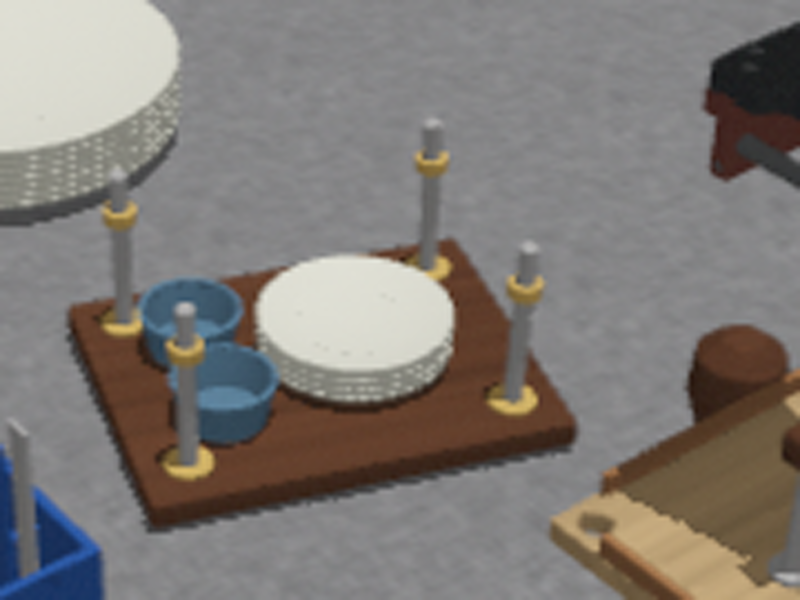

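View pics/si2.png

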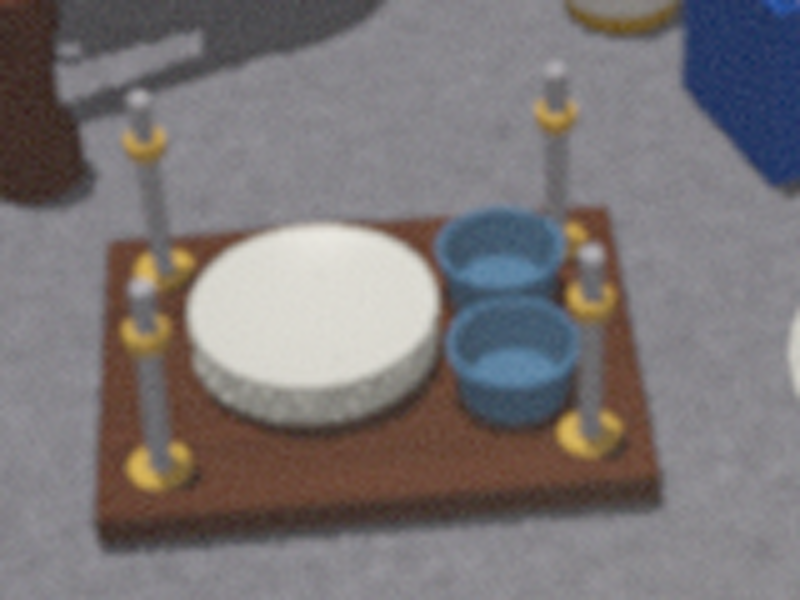

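```bash
cat > st.py <<'E'
from h import *
S=lambda a:np.array(a,float)*.225+[255,150]
D=lambda a:np.array(a,float)*.2+[225,230]
sg=np.array([(1,-1),(1,1),(-1,1),(-1,-1)])
F=np.c_[sg*[88,63],[20]*4];C=np.c_[sg*[115,90],[20]*4]
sf=S([(122,322),(189,462),(512,400),(430,268)]);scn=S([(72,310),(150,515),(575,425),(455,240)])
df=D([(590,434),(572,237),(163,268),(160,466)]);dc=D([(660,480),(607,210),(110,243),(100,520)])
st_=S([(118,173),(184,310),(528,248),(432,124)]);dt=D([(591,252),(555,68),(139,98),(142,288)])
E
python3 - <<'E'
from st import *
x0=[495,-220,-.28]
for ob in ([("scene",F,sf),("scene",C,scn)],[("side",F,df),("side",C,dc)],[("scene",F,sf),("scene",C,scn),("side",F,df),("side",C,dc)]):
    p,r=fit(ob,x0);print(p,r)
c,s=np.cos(p[2]),np.sin(p[2]);R=np.array([[c,s],[-s,c]])
for i in range(4):
    a=onz("scene",st_[i],117)[:2];b=onz("side",dt[i],117)[:2]
    fa=onz("scene",sf[i],20)[:2];fb=onz("side",df[i],20)[:2]
    print(sg[i],"leans local sc",R@(a-p[:2])-F[i,:2],"si",R@(b-p[:2])-F[i,:2],"foot",R@(fa-p[:2])-F[i,:2],R@(fb-p[:2])-F[i,:2])
E
```

```text
[ 494.04 -203.23   -0.27] [ 0.6   0.53 -0.3   0.81  0.12  0.59 -0.47  0.55 -1.62 -1.1  -0.04 -1.28
  1.36 -0.2   0.13 -0.71]
[ 492.52 -210.88   -0.27] [ 0.08  0.42 -2.54  1.19  0.69  0.46  0.2   0.32  0.87 -0.54  1.   -1.65
 -0.45 -1.31 -1.64 -0.03]
[ 492.76 -207.31   -0.27] [ 0.22 -0.48 -0.75 -0.37 -0.51 -0.5  -1.01 -0.39 -1.96 -2.09 -0.49 -2.51
  0.68 -1.32 -0.42 -1.61 -0.4  -0.8  -3.09  0.18  0.32 -0.46 -0.06 -0.78
  0.37 -1.83  0.41 -2.64 -0.81 -2.18 -1.84 -1.17]
[ 1 -1] leans local sc [0.35 3.87] si [ 1.05 -2.67] foot [1.   1.76] [ 0.56 -2.45]
[1 1] leans local sc [0.51 4.81] si [-0.25 -4.22] foot [-1.26  1.75] [ 6.98 -0.12]
[-1  1] leans local sc [-0.91  3.98] si [-1.42 -5.62] foot [-0.42  2.11] [-0.69 -1.52]
[-1 -1] leans local sc [3.23 5.61] si [ 2.69 -5.08] foot [-1.82  2.36] [ 0.16 -2.31]
```

Emit:
carry_out:
  moves:
    - [0.0,0,0.0324,0.007,0,0,0]
    - [0.0,0,0.0324,0.007,0,0,0]
    - [0.0,0,0.0324,0.007,0,0,0]
    - [0.0,0,0.0324,0.007,0,0,0]
    - [0.0,0,0.0324,0.007,0,0,0]
    - [0.0,0,0.0324,0.007,0,0,0]
    - [0.0,0,0,0,6.7,0,0]
    - [0.0,0,0,0,6.7,0,0]
    - [0.0,0,0,0,6.7,0,0]
    - [0.0,0,0,0,0,0,0]
    - [0.0,0,0,0,0,0,0]
    - [0.0,0,0,0,0,0,0]

```text
clock: 7.85
tool_pos: [473.7, -14.5, 262.0]
tool_rot: [[-0.0, -0.265, -0.964], [0.0, -0.964, 0.265], [-1.0, 0.0, 0.0]]
wrist_force: [-0.8, 0.1, -3.5]
grip_width: 13.4
```

```bash
python3 - <<'E'
from h import *
o=get_obs();print(o["clock"],o["tool_pos"],o["tool_rot"],o["wrist_force"])
w=shot("wrist","w3");print(cal("wrist")[3])
T=cal("wrist")[3];R=o["tool_rot"];print("cam in tool",R.T@(T[:3,3]-o["tool_pos"]))
E
```

```text
7.85 [473.71 -14.54 262.  ] [[-0.   -0.26 -0.96]
 [ 0.   -0.96  0.26]
 [-1.    0.    0.  ]] [-0.85  0.09 -3.51]
[[ -0.27  -0.92  -0.28 550.9 ]
 [ -0.96   0.25   0.08 -35.66]
 [ -0.     0.29  -0.96 406.17]
 [  0.     0.     0.     1.  ]]
cam in tool [-144.19   -0.07  -80.  ]
```

View pics/w3.png

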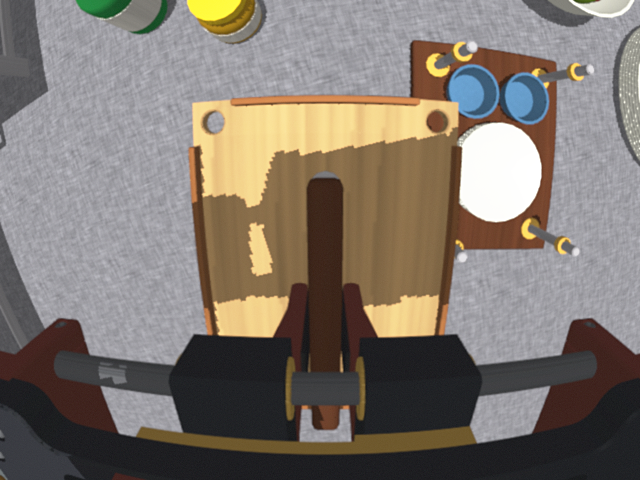

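```bash
python3 - <<'E'
from h import *
f=cv2.imread("pics/w3.png")
cs=[(472,47),(588,70),(574,251),(461,257),(213,122),(437,121)]
t=[cv2.resize(f[v-20:v+20,u-20:u+20],(266,266),interpolation=cv2.INTER_NEAREST) for u,v in cs]
t=[cv2.copyMakeBorder(x,0,0,0,0,cv2.BORDER_CONSTANT) for x in t]
cv2.imwrite("pics/tips3.png",np.vstack([np.hstack(t[:3]),np.hstack(t[3:])]))
E
```

```text
(no output)
```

View pics/tips3.png

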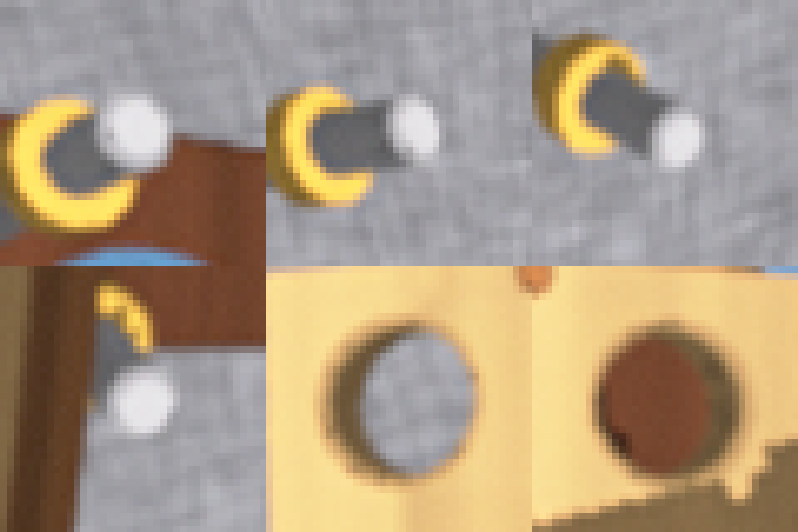

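```bash
python3 - <<'E'
from h import *
Rt=np.array([[-0.265,-0.964],[-0.964,0.265]]) # tool y,z world xy cols
tcp=np.array([473.71,-14.54])
L=lambda P:np.array([-(P-tcp)@Rt[:,1], -(P-tcp)@Rt[:,0]]) # local x=-toolz, y=-tooly
T=np.array([onz("wrist",u,116.8)[:2] for u in [(471.8,46.35),(589.6,68.75),(575.3,251.1),(462,256.95)]])
nom=np.array([(88,63),(88,-63),(-88,-63),(-88,63)])
H=[onz("wrist",u,199.8)[:2] for u in [(212.65,121.65),(437.,120.8)]]
print("holes rel tool",[L(h) for h in H])
tl=np.array([L(t) for t in T]);print("tips rel tool",tl);print("minus nominal",tl-nom)
C=[(115,90,20),(115,-90,20),(-115,-90,20)]
p,r=fit([("wrist",C,np.array([(412,41),(556,62),(549,249)],float)),("wrist",[(88,63,22),(-88,-63,22)],np.array([(436,65),(530,228.)]))],[493,-207,-.27]);print(p,r)
c,s=np.cos(p[2]),np.sin(p[2])
print("lean",(T-p[:2])@np.array([[c,-s],[s,c]])-nom)
E
```

```text
holes rel tool [array([88.39, 63.28]), array([ 88.78, -62.78])]
tips rel tool [[ 157.03 -117.96]
 [ 158.5  -242.26]
 [ -16.62 -243.04]
 [ -20.93 -118.08]]
minus nominal [[  69.03 -180.96]
 [  70.5  -179.26]
 [  71.38 -180.04]
 [  67.07 -181.08]]
[ 491.44 -207.     -0.26] [-0.69 -0.58  0.14 -1.19 -4.27  0.03  1.22  1.22  0.84  0.37]
lean [[ 1.73 -1.21]
 [ 1.66  0.45]
 [ 2.5   1.83]
 [-0.27  0.87]]
```

Emit:
carry_out:
  moves:
    - [0.0,0,0.0301,-0.0115,0,0,0]
    - [0.0,0,0.0301,-0.0115,0,0,0]
    - [0.0,0,0.0301,-0.0115,0,0,0]
    - [0.0,0,0.0301,-0.0115,0,0,0]
    - [0.0,0,0.0301,-0.0115,0,0,0]
    - [0.0,0,0.03,-0.0115,-0.54,0,0]
    - [0.0,0.02,0,0,0,0,0]
    - [0.0,0.02,0,0,0,0,0]
    - [0.0,0.02,0,0,0,0,0]
    - [0.0,0.007,0,0,0,0,0]
    - [0.0,0,0,0,0,0,0]
    - [0.0,0,0,0,0,0,0]

```text
clock: 9.1
tool_pos: [492.3, -207.0, 196.2]
tool_rot: [[0.001, -0.258, -0.966], [-0.001, -0.966, 0.258], [-1.0, 0.0, -0.001]]
wrist_force: [0.5, 0.2, -4.2]
grip_width: 13.3
```

```bash
python3 - <<'E'
from h import *
o=get_obs();print(o["clock"],o["tool_pos"],o["tool_rot"],o["wrist_force"],o["ft_torque"])
w=shot("wrist","w4")["frame"];s=shot("scene","s4")["frame"];d=shot("side","d4")["frame"]
c,sn=1,0
R=o["tool_rot"];
t=[]
for h in (63,-63):
    P=o["tool_pos"]+R@np.array([62,-h-.25*0,-88.5]);u,v=np.round(proj("wrist",P)[0]).astype(int);print(u,v)
    t.append(cv2.resize(w[max(v-20,0):max(v-20,0)+40,u-20:u+20],(300,300),interpolation=cv2.INTER_NEAREST))
a=cv2.resize(s[165:265,255:405],(450,300),interpolation=cv2.INTER_CUBIC);b=cv2.resize(d[225:325,225:375],(450,300),interpolation=cv2.INTER_CUBIC)
cv2.imwrite("pics/m4.png",np.vstack([np.hstack([t[0],a]),np.hstack([t[1],b])]))
E
```

```text
9.1 [ 492.3  -207.04  196.16] [[ 0.   -0.26 -0.97]
 [-0.   -0.97  0.26]
 [-1.    0.   -0.  ]] [ 0.52  0.19 -4.24] [ 0.14  0.08 -0.01]
213 122
437 121
```

View pics/m4.png

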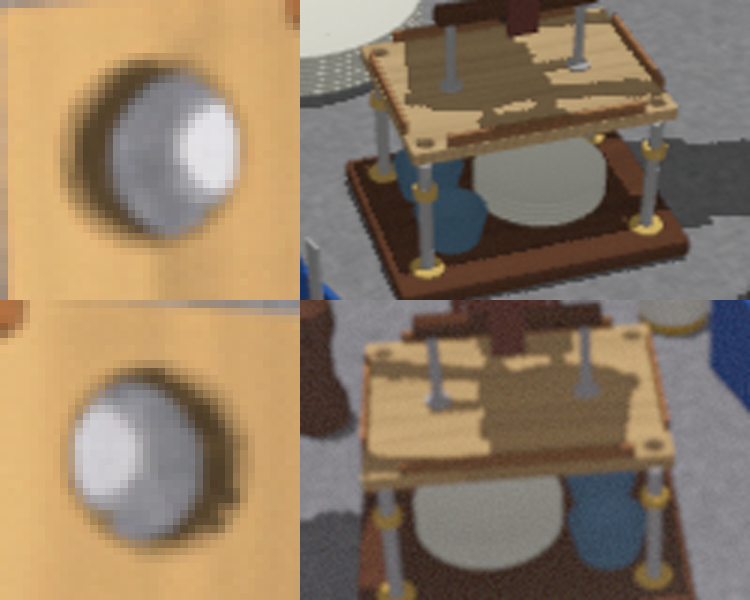

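```bash
python3 - <<'E'
from h import *
o=get_obs();R=o["tool_rot"]
L=lambda P:(R.T@(P-o["tool_pos"]))[[2,1]]*-1
for h,t in (((212.8,121.4),(222.1,121.2)),((437.3,121.4),(429.4,121.2))):
    a,b=L(onz("wrist",h,o["tool_pos"][2]-62)),L(onz("wrist",t,117));print(a,b,b-a)
E
```

```text
[88.27 63.15] [88.73 62.59] [ 0.46 -0.56]
[ 88.2  -62.69] [ 88.72 -63.01] [ 0.52 -0.32]
```

Emit:
carry_out:
  moves:
    - [0.0,0.002,0,0,0,0,0]
    - [0.0,0.002,0,0,0,0,0]
    - [0.0,0.002,0,0,0,0,0]
    - [0.0,0.001,0,0,0,0,0]
    - [0.0,0.001,0,0,0,0,0]
    - [0.0,0.001,0,0,0,0,0]
    - [0.0,0,0,0,0,0,0]

```text
clock: 9.95
tool_pos: [492.2, -207.1, 186.7]
tool_rot: [[0.001, -0.258, -0.966], [-0.0, -0.966, 0.258], [-1.0, 0.0, -0.001]]
wrist_force: [0.5, 0.2, 0.1]
grip_width: 13.5
```

Emit:
carry_out:
  moves:
    - [0.0,0.001,0,0,0,0,0]
    - [0.0,0,0,0,0,0,0]

```text
clock: 10.15
tool_pos: [492.0, -207.0, 184.9]
tool_rot: [[-0.0, -0.258, -0.966], [0.0, -0.966, 0.258], [-1.0, -0.0, 0.0]]
wrist_force: [1.1, -0.1, -3.6]
grip_width: 13.8
```

Emit:
carry_out:
  moves:
    - [0.0,0.001,0,0,0,0,0]
    - [0.0,0,0,0,0,0,0]

```text
clock: 10.35
tool_pos: [491.8, -206.9, 183.5]
tool_rot: [[-0.001, -0.258, -0.966], [0.0, -0.966, 0.258], [-1.0, -0.0, 0.001]]
wrist_force: [0.6, -0.6, -4.3]
grip_width: 13.5
```

Emit:
carry_out:
  moves:
    - [0.0,0.001,0,0,0,0,0]
    - [0.0,0.001,0,0,0,0,0]
    - [0.0,0.001,0,0,0,0,0]
    - [0.0,0.001,0,0,0,0,0]
    - [0.0,0,0,0,0,0,0]

```text
clock: 10.85
tool_pos: [491.9, -207.0, 179.8]
tool_rot: [[-0.0, -0.258, -0.966], [0.0, -0.966, 0.258], [-1.0, -0.0, 0.0]]
wrist_force: [-0.2, 0.3, -3.0]
grip_width: 13.4
```

Emit:
carry_out:
  moves:
    - [0.0,0.001,0,0,0,0,0]
    - [0.0,0.001,0,0,0,0,0]
    - [0.0,0.001,0,0,0,0,0]
    - [0.0,0.001,0,0,0,0,0]
    - [0.0,0,0,0,0,0,0]

```text
clock: 11.35
tool_pos: [491.9, -207.0, 175.9]
tool_rot: [[-0.0, -0.258, -0.966], [0.0, -0.966, 0.258], [-1.0, -0.0, 0.0]]
wrist_force: [0.7, -0.2, -5.0]
grip_width: 13.8
```

```bash
python3 - <<'E'
from h import *
o=get_obs();print(o["tool_pos"],o["wrist_force"],o["ft_torque"])
s=shot("scene","s5")["frame"];d=shot("side","d5")["frame"]
a=cv2.resize(s[165:265,255:405],(450,300),interpolation=cv2.INTER_CUBIC);b=cv2.resize(d[225:325,225:375],(450,300),interpolation=cv2.INTER_CUBIC)
cv2.imwrite("pics/m5.png",np.vstack([a,b]))
E
```

```text
[ 491.93 -207.    175.9 ] [ 0.7  -0.22 -4.97] [ 0.11  0.07 -0.04]
```

View pics/m5.png

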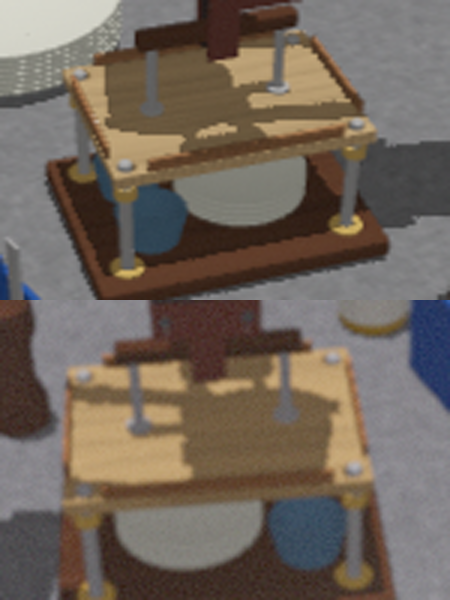

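All four posts show through the holes. I'll continue down to the collars in small steps.

Emit:
carry_out:
  moves:
    - [0.0,0.001,0,0,0,0,0]
    - [0.0,0.001,0,0,0,0,0]
    - [0.0,0.001,0,0,0,0,0]
    - [0.0,0.001,0,0,0,0,0]
    - [0.0,0.001,0,0,0,0,0]
    - [0.0,0.001,0,0,0,0,0]
    - [0.0,0.001,0,0,0,0,0]
    - [0.0,0,0,0,0,0,0]

```text
clock: 12.25
tool_pos: [491.9, -207.0, 168.9]
tool_rot: [[-0.0, -0.258, -0.966], [0.0, -0.966, 0.258], [-1.0, -0.0, 0.0]]
wrist_force: [-0.8, 0.5, -4.2]
grip_width: 13.4
```

Emit:
carry_out:
  moves:
    - [0.0,0.0005,0,0,0,0,0]
    - [0.0,0.0005,0,0,0,0,0]
    - [0.0,0,0,0,0,0,0]

```text
clock: 12.55
tool_pos: [492.0, -207.0, 168.1]
tool_rot: [[-0.0, -0.258, -0.966], [0.0, -0.966, 0.258], [-1.0, -0.0, 0.0]]
wrist_force: [0.3, -0.7, -4.2]
grip_width: 13.9
```

Emit:
carry_out:
  moves:
    - [0.0,0.0005,0,0,0,0,0]
    - [0.0,0.0005,0,0,0,0,0]
    - [0.0,0,0,0,0,0,0]

```text
clock: 12.85
tool_pos: [492.0, -207.1, 167.4]
tool_rot: [[0.0, -0.258, -0.966], [-0.0, -0.966, 0.258], [-1.0, 0.0, -0.0]]
wrist_force: [-0.1, -0.0, -2.6]
grip_width: 13.9
```

Emit:
carry_out:
  moves:
    - [0.0,0.0005,0,0,0,0,0]
    - [0.0,0,0,0,0,0,0]
    - [0.0,0,0,0,0,0,0]

```text
clock: 13.15
tool_pos: [492.1, -207.2, 167.4]
tool_rot: [[0.001, -0.258, -0.966], [-0.001, -0.966, 0.258], [-1.0, 0.0, -0.001]]
wrist_force: [-1.7, -0.7, 2.0]
grip_width: 13.8
```

Emit:
carry_out:
  moves:
    - [0.0,0.0005,0,0,0,0,0]
    - [0.0,0,0,0,0,0,0]
    - [0.0,0,0,0,0,0,0]

```text
clock: 13.45
tool_pos: [492.2, -207.2, 167.3]
tool_rot: [[0.001, -0.258, -0.966], [-0.001, -0.966, 0.258], [-1.0, 0.0, -0.002]]
wrist_force: [-2.6, -0.5, 5.3]
grip_width: 14.1
```

```bash
python3 - <<'E'
from h import *
o=get_obs();print(o["tool_pos"],o["wrist_force"],o["ft_torque"])
s=shot("scene","s6")["frame"];d=shot("side","d6")["frame"]
a=cv2.resize(s[165:265,255:405],(450,300),interpolation=cv2.INTER_CUBIC);b=cv2.resize(d[225:325,225:375],(450,300),interpolation=cv2.INTER_CUBIC)
cv2.imwrite("pics/m6.png",np.vstack([a,b]))
E
```

```text
[ 492.2  -207.21  167.29] [-2.56 -0.46  5.25] [ 0.24  0.5  -0.07]
```

View pics/m6.png

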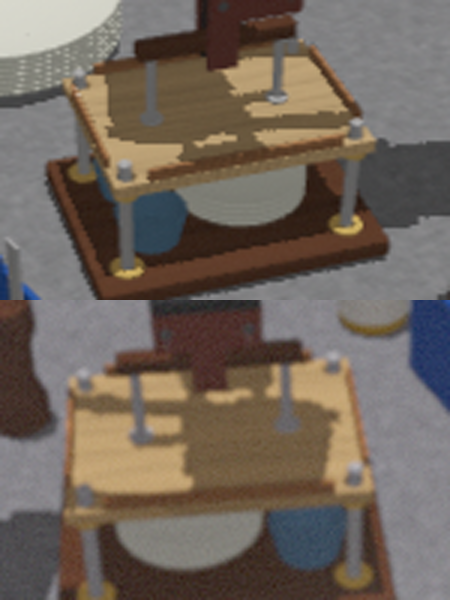

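The tier sits on the collars with all four tips standing proud through the holes. Next I open the gripper slowly and retreat straight up.

Emit:
carry_out:
  moves:
    - [0.03,0,0,0,0,0,0]
    - [0.03,0,0,0,0,0,0]
    - [0.03,0,0,0,0,0,0]
    - [0.06,0,0,0,0,0,0]
    - [0.06,0,0,0,0,0,0]
    - [0.06,0,0,0,0,0,0]
    - [0.06,0,0,0,0,0,0]
    - [0.06,0,0,0,0,0,0]

```text
clock: 14.35
tool_pos: [492.0, -207.0, 166.1]
tool_rot: [[-0.0, -0.258, -0.966], [0.0, -0.966, 0.258], [-1.0, -0.0, 0.0]]
wrist_force: [0.6, -0.7, 0.3]
grip_width: 59.7
```

Emit:
carry_out:
  moves:
    - [0.06,-0.01,0,0,0,0,0]
    - [0.06,-0.015,0,0,0,0,0]
    - [0.06,-0.02,0,0,0,0,0]
    - [0.06,-0.02,0,0,0,0,0]
    - [0.06,-0.02,0,0,0,0,0]
    - [0.06,-0.02,0,0,0,0,0]
    - [0.06,0,0,0,0,0,0]
    - [0.06,0,0,0,0,0,0]
    - [0.06,0,0,0,0,0,0]

```text
clock: 15.25
tool_pos: [491.8, -206.9, 270.1]
tool_rot: [[-0.001, -0.258, -0.966], [0.001, -0.966, 0.258], [-1.0, -0.0, 0.001]]
wrist_force: [0.5, 0.2, 0.3]
grip_width: 59.8
```

```bash
python3 - <<'E'
from h import *
o=get_obs();print(o["clock"],o["tool_pos"],o["wrist_force"],o["grip_width"])
s=shot("scene","s7")["frame"];d=shot("side","d7")["frame"]
a=cv2.resize(s[165:265,255:405],(450,300),interpolation=cv2.INTER_CUBIC);b=cv2.resize(d[225:325,225:375],(450,300),interpolation=cv2.INTER_CUBIC)
cv2.imwrite("pics/m7.png",np.hstack([np.vstack([a,b]),np.vstack([s[100:400:1,150:500],d[130:430,190:540]])]))
E
```

```text
15.25 [ 491.77 -206.91  270.12] [0.5  0.21 0.27] 59.83736445601503
```

View pics/m7.png

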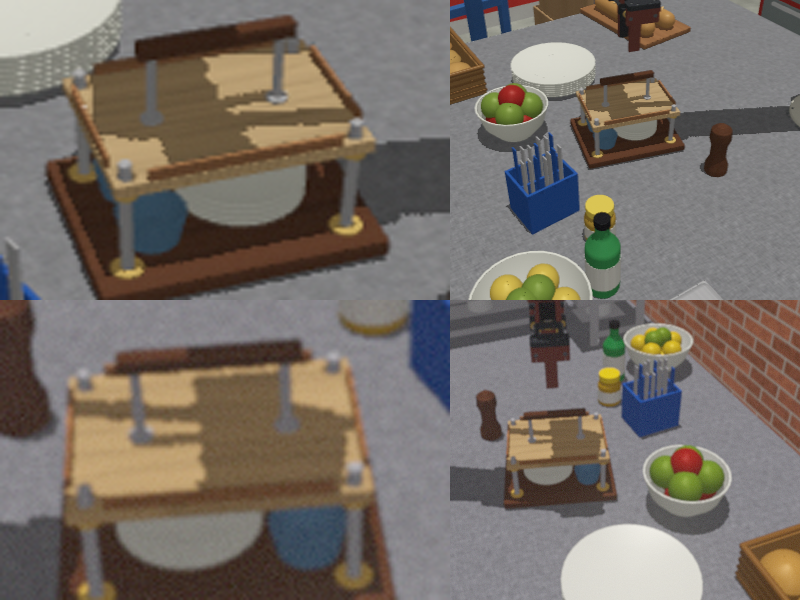

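The tier is level and home on the collars, the gripper is clear, and the neighbours are standing in their places.

```bash
python3 -c "
from bench import env
print(env.sign_off())"
```

```text
the job is handed in; nothing more can be done
None
```

I picked up the tier by its handle and lowered it in small steps until it rested on all four collars. I pressed it down with about 5 N, let go, backed straight up and handed the job in at about 15 s.

**Last checks:**
- **Height:** the tool stood at 167.3 mm when the tier seated. That puts the underside at about 95 mm, going by the grasp height rather than a direct measurement of the tier.
- **Fit:** the scene and side pictures show all four post tips through the holes and the board looking level.
- **Release and neighbours:** the gripper is clear with wrist force near zero. The neighbours look to be standing where they were. I judged this, and the level, by eye from the pictures.

**Disagreement:** early estimates of the stand's position from the scene and side cameras differed by up to about 8 mm in y. I aligned using the wrist camera instead. The close look there showed the two front tips within 0.8 mm of their holes. The rear two were estimated from an earlier wrist picture, and the later pictures showed them through their holes.

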